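Clear and nest the prep pots

TASK

Clear up the steel prep pots. First take the jar off the round board and put it in the wooden tray, before any pot goes onto the board; whatever sits in a pot (a lemon, the salt shaker) goes into the tray too. Then nest all the steel pots, upright, one inside the other in a single stack on the round board, with the bottom pot's foot wholly on the board; leave the glass tumbler standing where it is.

Things in the scene. Friction and masses are not known exactly. Their poses are not given: they have to be found in the camera images.
- board_top (a point): centre of the upper face of a fixed round wooden board, 150 mm across and 14 mm thick, to the left or the right of the pots; the face is 14 mm above the worktop
- tray: fixed shallow tray of light wood on the other side of the pots, 300 mm along its x, 170 mm along its y, outside; walls 6 mm thick, rim 28 mm above the worktop, floor 6 mm above it. Origin: centre of its underside; its yaw varies a little
- pot_a: plain steel pot, 68 mm high, 160 g: foot 48 mm across, 36 mm high; above it a cup 60 mm across widening to 67 mm at the rim, wall 3.5 mm, 32 mm deep. Flat inner floor 36 mm above the underside, 53 mm across, so a nested pot's foot fits with 2.5 mm to spare and stands 36 mm above the pot under it. Origin: centre of underside, z up its axis; round. Starts upright on the worktop
- pot_b: another pot, the same as pot_a in every way, always present.
- pot_c: another pot, the same as pot_a in every way, always present.
- pot_d: another pot, the same as pot_a in every way. Absent (None) in some starts.
- pot_e: another pot, the same as pot_a in every way. Absent (None) in some starts.
- jar: a glass jar with a closed screw lid, standing on the middle of the round board: a squat one, 62 to 64 mm across, 62 mm high, 0.3 kg. Origin: centre of its underside, z up
- lemon_a: a lemon, 77 mm long, 51 mm thick, 0.1 kg; if present it starts on its side in the mouth of a pot, its underside 10 to 20 mm below the rim, perhaps askew. Origin: middle of the underside as built; the lemon's centre lies 26 mm along its z from there; x is its long axis. It can roll. Absent (None) in some starts
- lemon_b: a lemon, 72 mm long, 57 mm thick, 0.1 kg; if present it starts on its side in the mouth of a pot, its underside 10 to 20 mm below the rim, perhaps askew. Origin: middle of the underside as built; the lemon's centre lies 29 mm along its z from there; x is its long axis. It can roll. Absent (None) in some starts
- shaker: a round salt shaker, 44 mm across at the most, 90 mm high, 0.1 kg. If present it starts upright inside one of the pots, on its inner floor, 58 mm of it showing above the rim. Origin: centre of its underside, z up. Absent (None) in some starts.
- glass: a clear glass tumbler, 81 mm across, 93 mm high, standing on the worktop among the pots; not part of the set, to be left alone. Origin: centre of its underside
Mind the look-alikes: they are no part of the job. Leave any blue look-alike of the shaker alone.

How it is judged:
By the outcome, as a careful person would: the job done as asked, in the order asked, and still so for the second after the job is handed in, with the robot touching nothing.
Of pot_d, pot_e only 1 to 2 are there at a start; the rules pass over those that are not, and their reading is None.
Of lemon_a, lemon_b, shaker only 1 to 2 are there at a start; the rules pass over those that are not, and their reading is None.
At some moment in a run one of jar, lemon_a, lemon_b may be knocked a few centimetres aside while the robot is not near it.
It also fails if it takes over 210 s, if anything falls off the work surface, if the arm or the gripper's body presses on something with over 40 N, if the wrist force passes 120 N, or if a joint passes its speed limit or range.

ROBOT

A 6-joint arm with a two-finger parallel gripper is mounted at the origin on a cart in front of the work surface, level with it; the furniture and walls round the work are solid. World frame = base frame: x ahead of the robot, y to its left, z up, the work surface at z = 0. Lengths are in m, angles in rad, forces in N, time in s.
With the tool pointing down it reaches from about 0.275 to 0.75 m from the base axis. Payload 10.2 kg.
Tool frame: the origin (TCP) lies at the very end of the fingers, on their centre line; the grasp point (between the pads) lies 19 mm behind it (arm.pinch_z is the distance from the TCP to the grasp point, in m); z points along the fingers, y is the line along which they close (so a half turn about z gives the same grasp; the last joint's range is limited). The gripper opens to 85 mm and grips with 20 to 120 N. Pads are 22 mm wide; open, the fingers measure 114 mm over their backs; the gripper's body (76 mm by 85 mm) begins 54 mm behind the grasp point. The pads swing forward as they close: fully open they stand 13 mm farther back than shut.
Start: joints at [1.097, 0.313, 1.498, -0, 1.331, -0.223], TCP at [0.13, 0.509, 0.231] pointing down, gripper open.
Joint ranges: [-2.94, 2.94], [-0.97, 2.17], [0.19, 2.56], [-1.23, 4.37], [0.02, 3.11], [-2.88, 2.88]. Speed limits (rad/s): [2.39, 2.39, 3.01, 3.14, 3.14, 3.14].

INTERFACE

Orientations are given as a unit quaternion [x, y, z, w].
In Python, from workcell import telemetry, get_image, camera_params, close_job, arm gives the robot as it stands.
- The arm moves only by the tool drive_tool, never from a script. Its argument "moves" is a list of rows, each a list of 3 entries, a list of its own where there are three numbers: the shift along the world's x, y, z in mm, then the turn, a rotation vector about the world's x, y, z in rad, then the opening, from 0 (shut) to 1 (fully open). A call has exactly 10 rows; each row shifts and turns the commanded pose from where the row before left it; what a row does not reach is not made up. A row lasts 1/10 s, in which the tool goes at most 50 mm and 8.59 degrees, less where a joint would pass 70% of its speed; a pose out of reach is approached as far as the arm can. A call is refused whole if a number of a shift passes 50 or a number of a turn 0.15, either way. A call with a gripper value outside its range is refused whole. The fingers move at their own pace and stop on an object; "grip_force" is the grip in N (left out, the last holds). Time passes only in rows, so rows that do not move let the fingers close, or fill a call up. It gives the time, the measured TCP pose, the force, the opening and the grip force at its end, in the units of the state.
- telemetry.get_obs(): the state, without advancing time (a new reading comes with each control period).
- get_image(name): name is "scene" or "top" or "wrist"; returns (picture, depth): 420x560x3 uint8, red, green, blue; 420x560 float32, m along the optical axis (not along the pixel's ray), 0 where there is no reading.
- camera_params(name): a dict with "K" (3x3 intrinsics, pixels), "rvec" (rotation vector, rad) and "tvec" (3), from world to camera coordinates, as OpenCV has them. Camera axes: x right, y down, z forward; pixel columns grow to the right and rows downward; lengths in m; the calibration is good to about 2 mm. A picture is of the moment at which its call begins: read the wrist's pose just before it. camera_params takes no time and is no camera call; for the wrist camera it gives the pose at the moment of the call.
- close_job(): hands the job in; it is judged then, once.
The state is a dict: "time": time; "joint_pos": joint angles; "joint_velocities": joint speeds; "tau": joint torques, N m; "tcp_pos": TCP position; "eef_rot": TCP orientation; "contact_force": force on the tool from outside, world axes, zero at the start; "torque": the same for the moment, N m; "gripper_width": opening from 0.0 (shut) to 1.0 (fully open); "gripper_force": force on a finger pad.
Only numpy, scipy, OpenCV 4.12 (cv2) and the standard library are available. Lean on these libraries where they do the work, as an engineer would, in place of code of your own. Each camera call takes 0.05 s, during which the arm holds its last target. There are 200 camera calls.

## Working session

There is one attempt and no reset: what is moved stays moved. The work goes in short steps, Python scripts to look and compute and a tool call to move; the robot and the scene stay as the last step left them, time stands still between calls to the robot, and variables do not carry over. Pictures are saved under pics/ and viewed, at most 14 in all, crops included, and the job is handed in when it is done.

Besides the shell and the picture viewer there is one more tool, called after "Emit:" as a command line: name --argument value ..., lists and objects as JSON in quotes. drive_tool: Moves the arm, as the interface text tells. Its arguments: {"type":"object","properties":{"moves":{"type":"array","items":{"type":"array"}},"grip_force":{"type":"number"}},"required":["moves"]}

```bash
mkdir -p pics; ls; cat > h.py <<'E'
import numpy as np,cv2,sys
from workcell import telemetry,get_image,camera_params,close_job,arm
def snap(n,f):
    p=camera_params(n); im,d=get_image(n); cv2.imwrite(f'pics/{f}.png',im[:,:,::-1]); np.savez(f'pics/{f}.npz',im=im,d=d,K=p['K'],r=np.array(p['rvec'],float),t=np.array(p['tvec'],float)); return im,d,p
def cloud(f):
    z=np.load(f'pics/{f}.npz'); d=z['d']; K=z['K']; R=cv2.Rodrigues(z['r'])[0]
    v,u=np.mgrid[:d.shape[0],:d.shape[1]]
    c=np.stack([(u-K[0,2])/K[0,0]*d,(v-K[1,2])/K[1,1]*d,d],-1)
    return (c-z['t'].ravel())@R, d>0, z['im']
E
python3 - <<'E'
from h import *
snap('top','top1'); snap('scene','sc1')
a=cv2.imread('pics/top1.png');b=cv2.imread('pics/sc1.png')
print(camera_params('top'),camera_params('scene'))
o=telemetry.get_obs();print(o)
E
```

```text
pics
{'K': array([[404.56363995,   0.        , 284.2324491 ],
       [  0.        , 404.56363995, 205.28693227],
       [  0.        ,   0.        ,   1.        ]]), 'rvec': array([ 2.1910341 , -2.16605924,  0.1233985 ]), 'tvec': array([-0.02558572,  0.50384153,  1.10077112])} {'K': array([[389.33364807,   0.        , 277.71890108],
       [  0.        , 389.33364807, 203.41515151],
       [  0.        ,   0.        ,   1.        ]]), 'rvec': array([ 2.1556303 , -0.74732755,  0.35459388]), 'tvec': array([-0.37166668,  0.23154011,  0.77936198])}
{'time': 0.1, 'joint_pos': array([ 1.09656736e+00,  3.13356359e-01,  1.49836031e+00,  6.13660660e-06,
        1.33101959e+00, -2.23404872e-01]), 'joint_velocities': array([ 0.00188834, -0.0010747 , -0.0022746 , -0.00033196,  0.0017175 ,
        0.00090587]), 'tau': array([ 3.30150069e-03, -4.12897325e+01, -2.60143948e+01, -1.17066593e-04,
        3.03005254e-03,  1.02427285e-05]), 'tcp_pos': array([0.13020886, 0.50835401, 0.2308119 ]), 'eef_rot': array([ 1.25084258e-01,  9.92145958e-01, -5.36351232e-04, -1.98235769e-04]), 'contact_force': array([ 0.25625792, -0.4326407 ,  1.02641205]), 'torque': array([ 0.0921827 ,  0.00257961, -0.03030964]), 'gripper_force': 0.0, 'gripper_width': 0.9996610953175004}
```

View pics/top1.png

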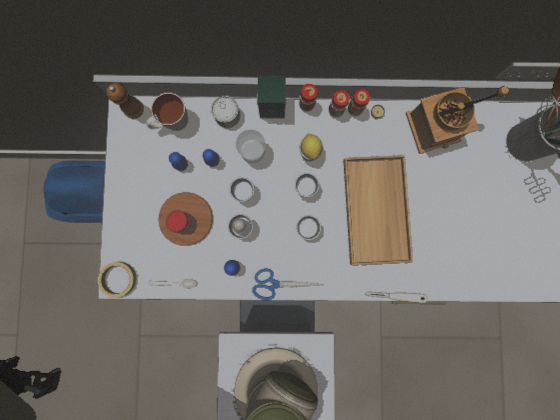

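View pics/sc1.png

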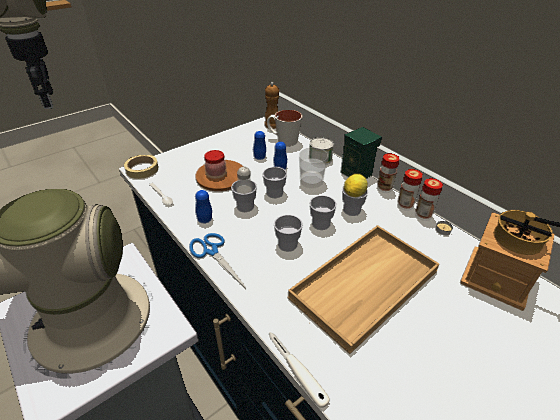

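The top view shows the board with the jar at (186,219) and the tray at (378,210). The pots are at (242,190), (240,227, holding the shaker), (306,186), (308,228) and (311,148, holding a lemon). The glass is at (251,148), and the blue look-alikes are at (177,160), (211,157) and (232,268).

```bash
python3 - <<'E'
from h import *
P,ok,im=cloud('top1')
def circ(x,y,w):
    A=np.c_[2*x,2*y,np.ones_like(x)]; s=np.linalg.lstsq(A,x*x+y*y,rcond=None)[0]; return s[:2],np.sqrt(s[2]+s[0]**2+s[1]**2)
print('table z',np.median(P[250:290,330:360,2]),P[280,330])
for n,(u,v) in dict(p1=(242,190),p2s=(240,227),p3=(306,186),p4=(308,228),p5l=(311,148)).items():
    Q=P[v-20:v+21,u-20:u+21].reshape(-1,3)
    m=(Q[:,2]>.055)&(Q[:,2]<.075); q=Q[m]
    c0=np.median(Q[Q[:,2]>.03],0)
    # outer rim: hull
    hull=cv2.convexHull(q[:,:2].astype(np.float32))[:,0].astype(float)
    print(n,q.shape,circ(*hull.T,0),cv2.minEnclosingCircle(q[:,:2].astype(np.float32)),'max z',Q[:,2].max(), Q[Q[:,2]>Q[:,2].max()-.006][:,:2].mean(0))
Q=P[185:260,150:222].reshape(-1,3); m=(Q[:,2]>.009)&(Q[:,2]<.02)
print('board',cv2.minEnclosingCircle(Q[m][:,:2].astype(np.float32)))
j=Q[Q[:,2]>.066]; print('jar',j[:,2].max(),cv2.minEnclosingCircle(j[:,:2].astype(np.float32)))
Q=P[145:275,335:420].reshape(-1,3); m=(Q[:,2]>.02)&(Q[:,2]<.034)
r=cv2.minAreaRect(Q[m][:,:2].astype(np.float32)); print('tray',r,cv2.boxPoints(r))
Q=P[128:168,230:272].reshape(-1,3); print('glass',[ (round(t,3)) for t in np.percentile(Q[:,2],[50,80,95,100])])
m=Q[:,2]>.03; print(m.sum(),cv2.minEnclosingCircle(Q[m][:,:2].astype(np.float32)) if m.any() else 0)
# lemon
Q=P[128:168,290:332].reshape(-1,3);l=Q[Q[:,2]>.08];r=cv2.minAreaRect(l[:,:2].astype(np.float32));print('lemon',l[:,2].max(),r)
E
python3 - <<'E'
import cv2
a=cv2.imread('pics/top1.png')[125:260,150:350]
cv2.imwrite('pics/top1c.png',cv2.resize(a,None,fx=4,fy=4,interpolation=cv2.INTER_CUBIC))
E
```

```text
table z 0.0009867096745452583 [ 0.29820517 -0.15025679  0.00192321]
p1 (134, 3) (array([0.54173873, 0.09540129]), np.float64(0.03274736091507205)) ((0.5424272418022156, 0.09542472660541534), 0.033679891377687454) max z 1.1449067373850836 [ 0.39419187 -0.00305102]
p2s (158, 3) (array([0.44326363, 0.09775826]), np.float64(0.03261528031805108)) ((0.44313788414001465, 0.09781326353549957), 0.03336343169212341) max z 1.1449067373850836 [ 0.39419187 -0.00305102]
p3 (128, 3) (array([ 0.55672187, -0.07907692]), np.float64(0.03268208008765315)) ((0.5566985607147217, -0.07909529656171799), 0.033403430134058) max z 1.1449067373850836 [ 0.39419187 -0.00305102]
p4 (136, 3) (array([ 0.44224983, -0.08383589]), np.float64(0.03261412689697741)) ((0.44205036759376526, -0.08403915166854858), 0.033184368163347244) max z 1.1449067373850836 [ 0.39419187 -0.00305102]
p5l (64, 3) (array([ 0.65854931, -0.09018324]), np.float64(0.03263977515072686)) ((0.6577068567276001, -0.0908670723438263), 0.03367852419614792) max z 1.1449067373850836 [ 0.39419187 -0.00305102]
board ((0.46532440185546875, 0.2565954923629761), 0.07502023130655289)
jar 1.1449067373850836 ((0.42660224437713623, 0.14456741511821747), 0.1512344926595688)
tray ((0.4966927170753479, -0.2820417284965515), (0.30020493268966675, 0.17227491736412048), 3.40486478805542) [[ 0.34173942 -0.20497108]
 [ 0.35197103 -0.37694192]
 [ 0.651646   -0.35911238]
 [ 0.6414144  -0.18714154]]
glass [np.float64(0.005), np.float64(0.059), np.float64(0.09), np.float64(1.145)]
798 ((0.5470702648162842, 0.03832360729575157), 0.158478245139122)
lemon 1.1449067373850836 ((0.5384982824325562, -0.06308016180992126), (0.05555726960301399, 0.307611346244812), 77.65123748779297)
```

View pics/top1c.png

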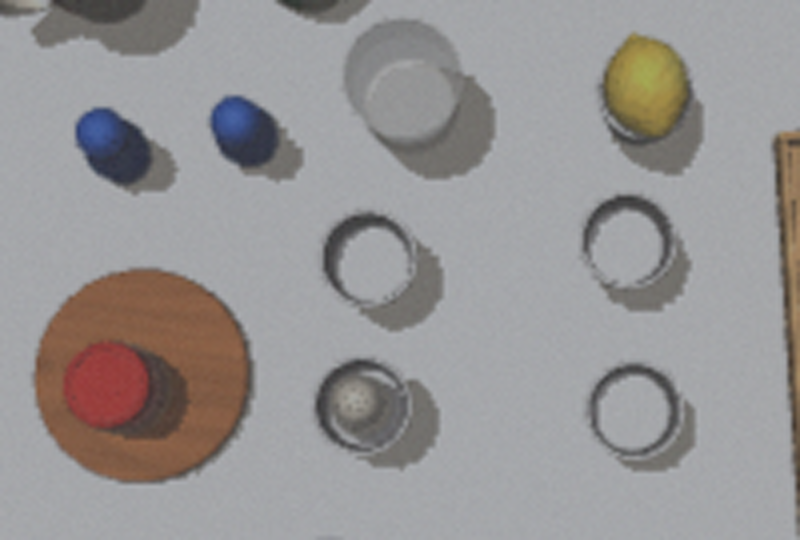

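The crop shows the jar lid at about (176,220), the shaker top at about (238,226), the lemon at about (311,147) with its long axis roughly along image vertical, and the glass rim at (250,144). All of it matches the first reading. Next I'll redo the fits without the pixels that have no depth reading.

```bash
python3 - <<'E'
from h import *
P,ok,im=cloud('top1')
P[~ok]=[0,0,-1]
f=np.float32
def reg(v0,v1,u0,u1,z0,z1): 
    Q=P[v0:v1,u0:u1].reshape(-1,3); return Q[(Q[:,2]>z0)&(Q[:,2]<z1)]
j=reg(195,245,155,200,.066,.1);print('jar',j[:,2].max(),cv2.minEnclosingCircle(j[:,:2].astype(f)))
s=reg(210,245,225,256,.1,.2);print('shaker',s[:,2].max(),cv2.minEnclosingCircle(s[:,:2].astype(f)))
s=reg(210,245,225,256,.08,.2);print('shaker',s[:,2].max(),cv2.minEnclosingCircle(s[:,:2].astype(f)))
l=reg(128,168,290,332,.08,.2);r=cv2.minAreaRect(l[:,:2].astype(f));print('lemon',l[:,2].max(),r,cv2.boxPoints(r))
l=reg(128,168,290,332,.095,.2);r=cv2.minAreaRect(l[:,:2].astype(f));print('lemon',r)
g=reg(125,170,230,272,.075,.11);print('glass',len(g),g[:,2].max(),cv2.minEnclosingCircle(g[:,:2].astype(f)))
R0=cv2.Rodrigues
from scipy.spatial.transform import Rotation as Ro
print(Ro.from_quat(telemetry.get_obs()['eef_rot']).as_matrix().round(3),arm.pinch_z)
for (u,v) in [(177,160),(211,157),(232,268),(272,97),(225,110)]:
    q=reg(v-12,v+13,u-12,u+13,.03,.2);print(u,v,q.mean(0).round(3),q[:,2].max())
E
```

```text
jar 0.08258501344136901 ((0.45361408591270447, 0.2639639973640442), 0.029195202514529228)
shaker 0.13097354195473254 ((0.44368693232536316, 0.09617827087640762), 0.017164621502161026)
shaker 0.13097354195473254 ((0.4430179297924042, 0.0970425009727478), 0.019784284755587578)
lemon 0.11411075726945062 ((0.6580381393432617, -0.08965124934911728), (0.056194812059402466, 0.06196941062808037), 70.65736389160156) [[ 0.61949605 -0.10590005]
 [ 0.6779676  -0.12642534]
 [ 0.69658023 -0.07340245]
 [ 0.6381087  -0.05287716]]
lemon ((0.6575145721435547, -0.09009787440299988), (0.05676032975316048, 0.04916070029139519), 13.875509262084961)
glass 168 0.09801596395173008 ((0.6601147055625916, 0.0727183148264885), 0.04106951504945755)
[[-0.969  0.248 -0.001]
 [ 0.248  0.969 -0.001]
 [ 0.    -0.001 -1.   ]] 0.0187
177 160 [0.617 0.269 0.069] 0.09345444366602466
211 157 [0.627 0.181 0.07 ] 0.09288324148502801
232 268 [0.334 0.116 0.073] 0.09360516760209961
272 97 [0.777 0.016 0.123] 0.1357699990157221
225 110 [0.764 0.147 0.055] 0.06295491803498411
```

Emit:
drive_tool --moves '[[[32,-24,0],[0,0,0.125],1],[[32,-24,0],[0,0,0.126],1],[[32,-24,0],[0,0,0],1],[[32,-25,0],[0,0,0],1],[[33,-25,0],[0,0,0],1],[[33,-25,0],[0,0,0],1],[[33,-25,0],[0,0,0],1],[[32,-24,0],[0,0,0],1],[[32,-24,0],[0,0,0],1],[[32,-24,0],[0,0,0],1]]' --grip_force 40

```text
time: 1.1
tcp_pos: [0.4544, 0.2633, 0.2311]
eef_rot: [-0.0, 1.0, -0.0, -0.0]
contact_force: [0.4, 1.2, 0.0]
gripper_width: 0.997
gripper_force: 0.0
```

```bash
python3 - <<'E'
from h import *
from scipy.spatial.transform import Rotation as Ro
o=telemetry.get_obs();print(o['tcp_pos'],Ro.from_quat(o['eef_rot']).as_matrix().round(3),o['joint_pos'].round(2))
snap('wrist','w1')
P,ok,im=cloud('w1');P[~ok]=[0,0,-1]
q=P[(P[...,2]>.068)&(P[...,2]<.1)&(np.abs(P[...,0]-.45)<.06)&(np.abs(P[...,1]-.26)<.06)]
print(len(q),cv2.minEnclosingCircle(q[:,:2].astype(np.float32)),q[:,2].max())
E
```

```text
[0.45436762 0.26331719 0.23106173] [[-1.    -0.    -0.001]
 [-0.     1.    -0.   ]
 [ 0.001 -0.    -1.   ]] [ 0.3   0.31  1.5   0.    1.33 -1.27]
3833 ((0.4522891938686371, 0.26591917872428894), 0.028983574360609055) 0.07756800369505938
```

View pics/w1.png

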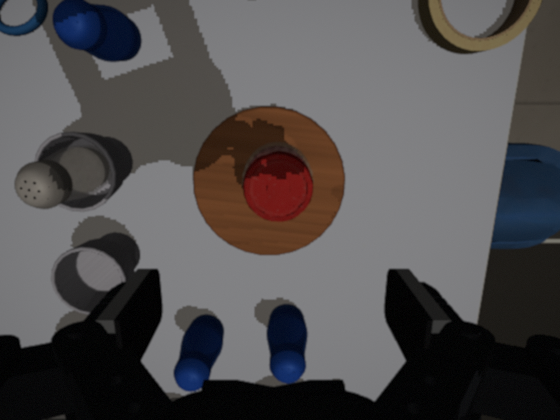

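The wrist view shows the jar centred on its lid at (278,186), with the fingers well clear on both sides. Now I'll descend and grasp it.

Emit:
drive_tool --moves '[[[0,1,-40],[0,0,0],1],[[-1,0,-40],[0,0,0],1],[[0,0,-40],[0,0,0],1],[[0,0,-40],[0,0,0],1],[[0,0,-25],[0,0,0],1],[[0,0,-15],[0,0,0],1],[[0,0,0],[0,0,0],1],[[0,0,0],[0,0,0],0.5],[[0,0,0],[0,0,0],0.5],[[0,0,0],[0,0,0],0.5]]' --grip_force 40

```text
time: 2.15
tcp_pos: [0.4529, 0.2658, 0.0329]
eef_rot: [-0.0, 1.0, 0.0, 0.001]
contact_force: [-1.2, 0.3, 5.0]
gripper_width: 0.722
gripper_force: 42.7
```

Emit:
drive_tool --moves '[[[0,0,0],[0,0,0],0.5],[[0,0,0],[0,0,0],0.5],[[0,0,20],[0,0,0],0.5],[[0,0,30],[0,0,0],0.5],[[0,0,40],[0,0,0],0.5],[[0,0,40],[0,0,0],0.5],[[0,0,40],[0,0,0],0.5],[[0,0,20],[0,0,0],0.5],[[0,0,0],[0,0,0],0.5],[[0,0,0],[0,0,0],0.5]]'

```text
time: 3.15
tcp_pos: [0.4519, 0.2654, 0.2206]
eef_rot: [-0.0, 1.0, -0.0, -0.0]
contact_force: [0.7, -0.6, -2.9]
gripper_width: 0.712
gripper_force: 45.2
```

Emit:
drive_tool --moves '[[[8,-25,0],[0,0,0],0.5],[[8,-38,0],[0,0,0],0.5],[[8,-38,0],[0,0,0],0.5],[[8,-40,0],[0,0,0],0.5],[[8,-40,0],[0,0,0],0.5],[[8,-40,0],[0,0,0],0.5],[[8,-40,0],[0,0,0],0.5],[[8,-40,0],[0,0,0],0.5],[[8,-40,0],[0,0,0],0.5],[[8,-40,0],[0,0,0],0.5]]'

```text
time: 4.15
tcp_pos: [0.5317, -0.1168, 0.2193]
eef_rot: [-0.0, 1.0, 0.001, -0.002]
contact_force: [0.6, -0.5, -2.7]
gripper_width: 0.717
gripper_force: 45.2
```

Emit:
drive_tool --moves '[[[11,-40,0],[0,0,0],0.5],[[11,-40,0],[0,0,0],0.5],[[11,-40,0],[0,0,0],0.5],[[11,-40,0],[0,0,0],0.5],[[0,0,-20],[0,0,0],0.5],[[0,0,-40],[0,0,0],0.5],[[0,0,-40],[0,0,0],0.5],[[0,0,-40],[0,0,0],0.5],[[0,0,-25],[0,0,0],0.5],[[0,0,0],[0,0,0],0.5]]'

```text
time: 5.15
tcp_pos: [0.5736, -0.2736, 0.0505]
eef_rot: [-0.0, 1.0, 0.003, -0.004]
contact_force: [-0.1, -0.4, -3.1]
gripper_width: 0.715
gripper_force: 45.2
```

Emit:
drive_tool --moves '[[[0,0,-14],[0,0,0],0.5],[[0,0,-6],[0,0,0],0.5],[[0,0,-3],[0,0,0],0.5],[[0,0,0],[0,0,0],0.5],[[0,0,0],[0,0,0],1],[[0,0,0],[0,0,0],1],[[0,0,0],[0,0,0],1],[[0,0,20],[0,0,0],1],[[0,0,40],[0,0,0],1],[[0,0,40],[0,0,0],1]]'

```text
time: 6.15
tcp_pos: [0.5761, -0.2753, 0.1346]
eef_rot: [-0.0, 1.0, 0.0, -0.0]
contact_force: [0.1, -0.8, 0.1]
gripper_width: 0.999
gripper_force: 0.0
```

Emit:
drive_tool --moves '[[[0,0,40],[0,0,0],1],[[0,0,40],[0,0,0],1],[[-17,40,0],[0,0,0],1],[[-17,40,0],[0,0,0],1],[[-17,40,0],[0,0,0],1],[[-17,40,0],[0,0,0],1],[[-17,40,0],[0,0,0],1],[[-17,40,0],[0,0,0],1],[[-17,40,0],[0,0,0],1],[[-13,40,0],[0,0,0],1]]'

```text
time: 7.15
tcp_pos: [0.4433, 0.046, 0.2138]
eef_rot: [0.0, 1.0, -0.0, 0.001]
contact_force: [0.9, 0.4, 0.7]
gripper_width: 0.997
gripper_force: 0.0
```

```bash
python3 - <<'E'
from h import *
print(telemetry.get_obs()['tcp_pos'])
snap('wrist','w2');snap('top','top2')
E
```

```text
[0.44330412 0.0459871  0.2138478 ]
```

View pics/top2.png

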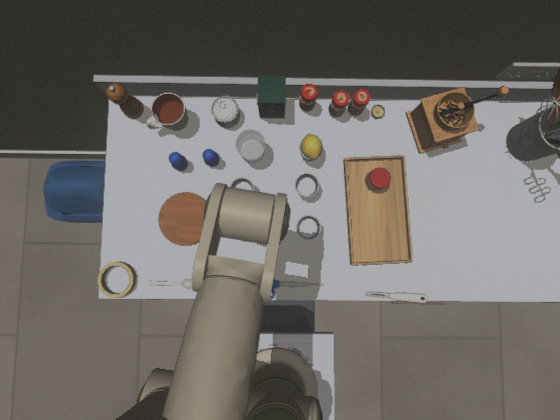

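The jar stands in the tray at (379,179). The shaker is next.

Emit:
drive_tool --moves '[[[0,30,0],[0,0,0],1],[[0,21,-20],[0,0,0],1],[[0,0,-40],[0,0,0],1],[[0,0,-40],[0,0,0],1],[[0,0,-25],[0,0,0],1],[[0,0,-14],[0,0,0],1],[[0,0,0],[0,0,0],1],[[0,0,0],[0,0,0],0.3],[[0,0,0],[0,0,0],0.3],[[0,0,0],[0,0,0],0.3]]' --grip_force 30

```text
time: 8.25
tcp_pos: [0.4449, 0.0955, 0.0752]
eef_rot: [-0.0, 1.0, -0.0, 0.001]
contact_force: [0.1, -0.4, 0.6]
gripper_width: 0.518
gripper_force: 0.3
```

Emit:
drive_tool --moves '[[[0,0,0],[0,0,0],0.3],[[0,0,0],[0,0,0],0.3],[[0,0,0],[0,0,0],0.3],[[0,0,10],[0,0,0],0.3],[[0,0,30],[0,0,0],0.3],[[0,0,40],[0,0,0],0.3],[[0,0,40],[0,0,0],0.3],[[0,0,20],[0,0,0],0.3],[[0,0,0],[0,0,0],0.3],[[0,0,0],[0,0,0],0.3]]'

```text
time: 9.25
tcp_pos: [0.4439, 0.0956, 0.2141]
eef_rot: [-0.0, 1.0, 0.0, -0.0]
contact_force: [0.1, -0.9, -2.4]
gripper_width: 0.431
gripper_force: 30.0
```

```bash
python3 - <<'E'
from h import *
a,_,_=snap('scene','sc2'); b,_,_=snap('wrist','w3')
print(telemetry.get_obs()['contact_force'])
cv2.imwrite('pics/c2.png',np.hstack([cv2.resize(a[80:290,120:400],None,fx=1.4,fy=1.4),cv2.resize(b,(392,294))])[:,:,::-1])
E
```

```text
[-0.31856342  0.15181945 -0.72662945]
```

View pics/c2.png

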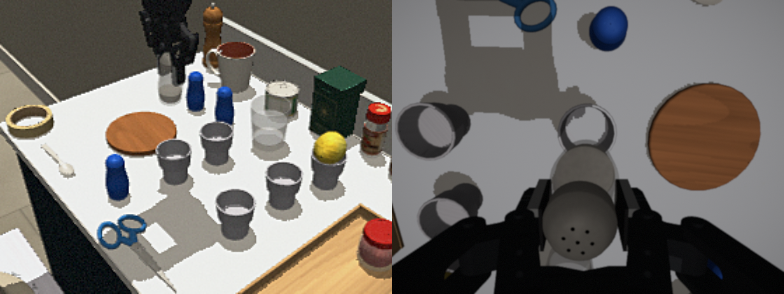

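The shaker is held and its pot stayed on the worktop. Now I'll carry the shaker to the tray.

Emit:
drive_tool --moves '[[[4,-28,0],[0,0,0],0.3],[[5,-38,0],[0,0,0],0.3],[[5,-39,0],[0,0,0],0.3],[[5,-39,0],[0,0,0],0.3],[[5,-39,0],[0,0,0],0.3],[[5,-39,0],[0,0,0],0.3],[[5,-39,0],[0,0,0],0.3],[[5,-39,0],[0,0,0],0.3],[[5,-39,0],[0,0,0],0.3],[[2,-38,0],[0,0,0],0.3]]'

```text
time: 10.35
tcp_pos: [0.49, -0.2828, 0.2127]
eef_rot: [-0.0, 1.0, 0.001, -0.001]
contact_force: [0.1, -0.3, -1.4]
gripper_width: 0.434
gripper_force: 30.0
```

Emit:
drive_tool --moves '[[[0,0,-20],[0,0,0],0.3],[[0,0,-40],[0,0,0],0.3],[[0,0,-40],[0,0,0],0.3],[[0,0,-35],[0,0,0],0.3],[[0,0,-20],[0,0,0],0.3],[[0,0,-10],[0,0,0],0.3],[[0,0,-2],[0,0,0],0.3],[[0,0,0],[0,0,0],0.3],[[0,0,0],[0,0,0],0.3],[[0,0,0],[0,0,0],0.3]]'

```text
time: 11.35
tcp_pos: [0.4906, -0.2817, 0.0482]
eef_rot: [-0.0, 1.0, -0.001, 0.001]
contact_force: [-0.2, -0.5, -0.0]
gripper_width: 0.43
gripper_force: 30.1
```

Emit:
drive_tool --moves '[[[0,0,-1],[0,0,0],0.3],[[0,0,0],[0,0,0],0.6],[[0,0,0],[0,0,0],1],[[0,0,0],[0,0,0],1],[[0,0,0],[0,0,0],1],[[0,0,20],[0,0,0],1],[[0,0,40],[0,0,0],1],[[0,0,40],[0,0,0],1],[[0,0,40],[0,0,0],1],[[0,0,30],[0,0,0],1]]'

```text
time: 12.35
tcp_pos: [0.4905, -0.2816, 0.2191]
eef_rot: [-0.0, 1.0, -0.001, 0.001]
contact_force: [0.3, -0.2, -0.8]
gripper_width: 0.998
gripper_force: 0.0
```

Emit:
drive_tool --moves '[[[20,30,0],[0,0,0.14],1],[[20,30,0],[0,0,0.14],1],[[20,30,0],[0,0,0],1],[[20,30,0],[0,0,0],1],[[20,30,0],[0,0,0],1],[[20,20,0],[0,0,0],1],[[20,12,0],[0,0,0],1],[[0,10,0],[0,0,0],1],[[0,0,0],[0,0,0],1],[[0,0,0],[0,0,0],1]]'

```text
time: 13.35
tcp_pos: [0.6298, -0.0898, 0.2164]
eef_rot: [-0.14, 0.99, -0.0, -0.0]
contact_force: [0.1, -1.0, -0.1]
gripper_width: 1.0
gripper_force: 0.0
```

```bash
python3 - <<'E'
from h import *
print(telemetry.get_obs()['tcp_pos'])
snap('wrist','w4')
P,ok,im=cloud('w4');P[~ok]=[0,0,-1]
q=P[(P[...,2]>.075)&(P[...,2]<.14)&(np.abs(P[...,0]-.65)<.06)&(np.abs(P[...,1]+.09)<.06)]
hs=cv2.cvtColor(im,cv2.COLOR_RGB2HSV); m=(hs[...,0]>15)&(hs[...,0]<40)&(hs[...,1]>110)&ok&(np.abs(P[...,0]-.65)<.08)&(np.abs(P[...,1]+.09)<.08)
q=P[m];print(len(q),q.mean(0),q[:,2].max(),cv2.minAreaRect(q[:,:2].astype(np.float32)))
top=q[np.argsort(q[:,2])[-200:]].mean(0);print('top',top)
E
```

```text
[ 0.62977875 -0.08981428  0.21640843]
5215 [ 0.64671665 -0.09094599  0.11856774] 0.3085343082402265 ((0.621311604976654, -0.09365151822566986), (0.09722846746444702, 0.10730765759944916), 59.1203727722168)
top [ 0.61531114 -0.09384213  0.29911177]
```

View pics/w4.png

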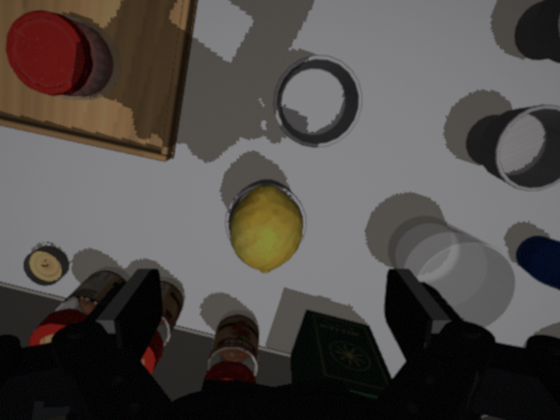

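The wrist view shows the lemon at (265,227), its long axis roughly vertical in the picture and so square to the closing line. I'll work out its centre.

```bash
python3 - <<'E'
from h import *
P,ok,im=cloud('w4');P[~ok]=[0,0,-1]
hs=cv2.cvtColor(im,cv2.COLOR_RGB2HSV); m=(hs[...,0]>15)&(hs[...,0]<40)&(hs[...,1]>110)&ok;v,u=np.mgrid[:420,:560]
m&=(u>215)&(u<315)&(v>175)&(v<280)&(P[...,2]<.13)&(P[...,2]>.06)
q=P[m];print(len(q),np.percentile(q[:,2],[1,50,99]))
for z in (.075,.085,.1): 
    s=q[q[:,2]>z][:,:2].astype(np.float32);print(z,cv2.minAreaRect(s))
E
```

```text
4653 [0.08298556 0.1008341  0.10930032]
0.075 ((0.6538640260696411, -0.0892002061009407), (0.05596502497792244, 0.056223828345537186), 59.36526107788086)
0.085 ((0.6540438532829285, -0.08884120732545853), (0.05549333617091179, 0.0558493547141552), 61.33022689819336)
0.1 ((0.657215416431427, -0.0891929566860199), (0.04108485206961632, 0.04563979059457779), 76.2894058227539)
```

Emit:
drive_tool --moves '[[[26,0,-20],[0,0,0],1],[[0,0,-40],[0,0,0],1],[[0,0,-40],[0,0,0],1],[[0,0,-30],[0,0,0],1],[[0,0,-16],[0,0,0],1],[[0,0,0],[0,0,0],1],[[0,0,0],[0,0,0],0.4],[[0,0,0],[0,0,0],0.4],[[0,0,0],[0,0,0],0.4],[[0,0,0],[0,0,0],0.4]]' --grip_force 25

```text
time: 14.4
tcp_pos: [0.6568, -0.0893, 0.0716]
eef_rot: [-0.14, 0.99, -0.0, 0.001]
contact_force: [-0.1, 2.8, 4.6]
gripper_width: 0.644
gripper_force: 26.6
```

Emit:
drive_tool --moves '[[[0,0,0],[0,0,0],0.4],[[0,0,0],[0,0,0],0.4],[[0,0,10],[0,0,0],0.4],[[0,0,30],[0,0,0],0.4],[[0,0,40],[0,0,0],0.4],[[0,0,40],[0,0,0],0.4],[[0,0,25],[0,0,0],0.4],[[0,0,0],[0,0,0],0.4],[[0,0,0],[0,0,0],0.4],[[0,0,0],[0,0,0],0.4]]'

```text
time: 15.4
tcp_pos: [0.6557, -0.0893, 0.2134]
eef_rot: [-0.14, 0.99, 0.001, -0.001]
contact_force: [0.3, -0.1, -0.7]
gripper_width: 0.641
gripper_force: 27.1
```

```bash
python3 - <<'E'
from h import *
a,_,_=snap('scene','sc3'); b,_,_=snap('wrist','w5')
o=telemetry.get_obs();print(o['tcp_pos'],o['contact_force'])
cv2.imwrite('pics/c3.png',np.hstack([cv2.resize(a[80:290,180:460],None,fx=1.4,fy=1.4),cv2.resize(b,(392,294))])[:,:,::-1])
E
```

```text
[ 0.65585881 -0.08935662  0.21368452] [-0.08762203 -0.06101426 -1.60978587]
```

View pics/c3.png

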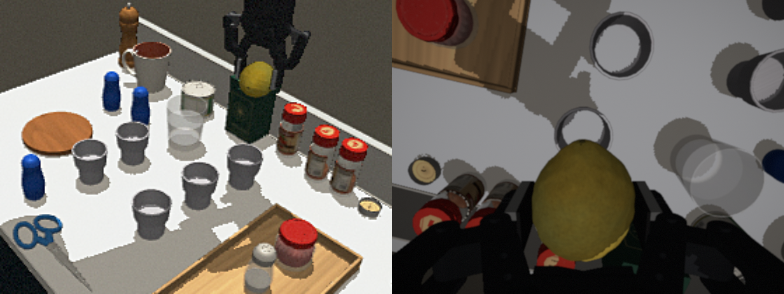

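The lemon is held. I'll carry it to the near end of the tray.

Emit:
drive_tool --moves '[[[-20,-15,0],[0,0,-0.14],0.4],[[-29,-23,0],[0,0,-0.14],0.4],[[-29,-23,0],[0,0,0],0.4],[[-29,-23,0],[0,0,0],0.4],[[-29,-23,0],[0,0,0],0.4],[[-29,-23,0],[0,0,0],0.4],[[-29,-23,0],[0,0,0],0.4],[[-29,-23,0],[0,0,0],0.4],[[-28,-22,0],[0,0,0],0.4],[[0,0,0],[0,0,0],0.4]]'

```text
time: 16.5
tcp_pos: [0.4028, -0.2893, 0.2147]
eef_rot: [0.002, 1.0, 0.0, -0.001]
contact_force: [0.9, 0.6, -1.0]
gripper_width: 0.642
gripper_force: 27.1
```

Emit:
drive_tool --moves '[[[0,0,-20],[0,0,0],0.4],[[0,0,-40],[0,0,0],0.4],[[0,0,-40],[0,0,0],0.4],[[0,0,-40],[0,0,0],0.4],[[0,0,-25],[0,0,0],0.4],[[0,0,-12],[0,0,0],0.4],[[0,0,-5],[0,0,0],0.4],[[0,0,0],[0,0,0],0.4],[[0,0,0],[0,0,0],0.4],[[0,0,0],[0,0,0],0.4]]'

```text
time: 17.5
tcp_pos: [0.4058, -0.2879, 0.0343]
eef_rot: [-0.0, 1.0, -0.001, 0.001]
contact_force: [-0.3, 0.8, -1.2]
gripper_width: 0.644
gripper_force: 27.1
```

Emit:
drive_tool --moves '[[[0,0,-5],[0,0,0],0.4],[[0,0,-3],[0,0,0],0.4],[[0,0,0],[0,0,0],0.4],[[0,0,0],[0,0,0],0.75],[[0,0,0],[0,0,0],0.9],[[0,0,0],[0,0,0],1],[[0,0,10],[0,0,0],1],[[0,0,30],[0,0,0],1],[[0,0,40],[0,0,0],1],[[0,0,40],[0,0,0],1]]'

```text
time: 18.5
tcp_pos: [0.4051, -0.2872, 0.1473]
eef_rot: [-0.0, 1.0, 0.0, -0.0]
contact_force: [0.7, 0.4, 0.3]
gripper_width: 0.998
gripper_force: 0.0
```

Emit:
drive_tool --moves '[[[0,0,40],[0,0,0],1],[[0,0,30],[0,0,0],1],[[0,40,0],[0,0,0],1],[[0,40,0],[0,0,0],1],[[0,40,0],[0,0,0],1],[[10,40,0],[0,0,0],1],[[10,44,0],[0,0,0],1],[[0,0,0],[0,0,0],1],[[0,0,0],[0,0,0],1],[[0,0,0],[0,0,0],1]]'

```text
time: 19.5
tcp_pos: [0.4252, -0.0841, 0.2156]
eef_rot: [0.0, 1.0, -0.0, 0.0]
contact_force: [0.1, -0.2, -0.1]
gripper_width: 0.998
gripper_force: 0.0
```

```bash
cat >> h.py <<'E'
def pots(f,pts,r=.06):
    P,ok,im=cloud(f);P[~ok]=[0,0,-1]
    for x,y in pts:
        for lo,hi in ((.058,.078),):
            q=P[(P[...,2]>lo)&(P[...,2]<hi)&(np.hypot(P[...,0]-x,P[...,1]-y)<r)]
            if len(q)<20: print('none',x,y);continue
            h=cv2.convexHull(q[:,:2].astype(np.float32))[:,0].astype(float)
            A=np.c_[2*h,np.ones(len(h))];s=np.linalg.lstsq(A,(h**2).sum(1),rcond=None)[0]
            print((x,y),'fit',s[:2].round(4),'r',np.sqrt(s[2]+s[0]**2+s[1]**2).round(4),'mec',np.round(cv2.minEnclosingCircle(q[:,:2].astype(np.float32))[0],4),'z',np.median(q[:,2]).round(4))
E
python3 - <<'E'
from h import *
print(telemetry.get_obs()['tcp_pos'])
snap('wrist','w6');snap('top','top3')
PT=[(.542,.0955),(.443,.098),(.557,-.079),(.442,-.084),(.658,-.090)]
pots('w6',PT,.045);pots('top3',PT,.045)
E
```

```text
[ 0.42521121 -0.08413587  0.21556388]
(0.542, 0.0955) fit [0.5396 0.0964] r 0.033 mec [0.5389 0.0963] z 0.0651
(0.443, 0.098) fit [0.4412 0.0985] r 0.0334 mec [0.4412 0.0986] z 0.0655
(0.557, -0.079) fit [ 0.5543 -0.078 ] r 0.0333 mec [ 0.5542 -0.0786] z 0.0656
(0.442, -0.084) fit [ 0.4401 -0.083 ] r 0.0332 mec [ 0.4402 -0.0829] z 0.0663
none 0.658 -0.09
(0.542, 0.0955) fit [0.5418 0.0954] r 0.0328 mec [0.542  0.0955] z 0.0673
(0.443, 0.098) fit [0.4431 0.0977] r 0.0326 mec [0.4432 0.0978] z 0.0671
(0.557, -0.079) fit [ 0.5567 -0.0792] r 0.0327 mec [ 0.5566 -0.0792] z 0.0679
none 0.442 -0.084
(0.658, -0.09) fit [ 0.6587 -0.0904] r 0.0329 mec [ 0.659  -0.0904] z 0.0675
```

View pics/top3.png

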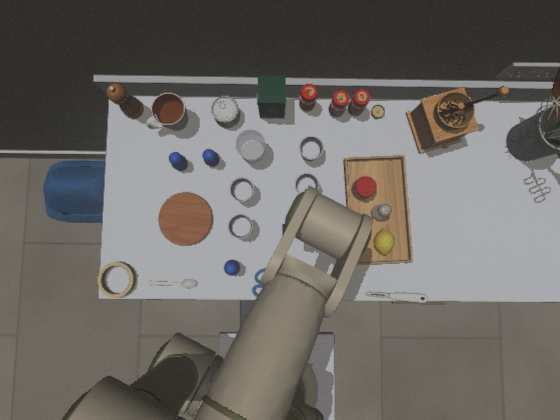

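The tray holds the jar (it was knocked to (366,188) but is still inside), the shaker at (383,212) and the lemon at (385,242). The board is empty, and the pots stand where they were measured. I'll pick the first pot, at (.441,-.084).

Emit:
drive_tool --moves '[[[16,0,-20],[0,0,0],1],[[0,0,-40],[0,0,0],1],[[0,0,-40],[0,0,0],1],[[0,0,-40],[0,0,0],1],[[0,0,-25],[0,0,0],1],[[0,0,-15],[0,0,0],1],[[0,0,0],[0,0,0],1],[[0,0,0],[0,0,0],0.5],[[0,0,0],[0,0,0],0.5],[[0,0,0],[0,0,0],0.5]]' --grip_force 40

```text
time: 20.6
tcp_pos: [0.4421, -0.0839, 0.0367]
eef_rot: [0.0, 1.0, -0.001, 0.001]
contact_force: [-0.4, 0.4, 6.3]
gripper_width: 0.778
gripper_force: 43.8
```

Emit:
drive_tool --moves '[[[0,0,0],[0,0,0],0.5],[[0,0,0],[0,0,0],0.5],[[0,0,10],[0,0,0],0.5],[[0,0,30],[0,0,0],0.5],[[0,0,40],[0,0,0],0.5],[[0,0,40],[0,0,0],0.5],[[0,0,20],[0,0,0],0.5],[[0,0,0],[0,0,0],0.5],[[0,0,0],[0,0,0],0.5],[[0,0,0],[0,0,0],0.5]]'

```text
time: 21.6
tcp_pos: [0.4406, -0.0832, 0.1741]
eef_rot: [-0.0, 1.0, 0.001, -0.001]
contact_force: [0.6, 0.9, -2.2]
gripper_width: 0.781
gripper_force: 45.7
```

```bash
python3 - <<'E'
from h import *
a,_,_=snap('scene','sc4'); b,_,_=snap('wrist','w7')
o=telemetry.get_obs();print(o['tcp_pos'],o['contact_force'])
cv2.imwrite('pics/c4.png',np.hstack([cv2.resize(a[80:350,120:460],(392,311)),cv2.resize(b,(415,311))])[:,:800,::-1])
E
```

```text
[ 0.44081106 -0.08320601  0.17421338] [ 0.82980863 -0.07968261 -1.79575186]
```

View pics/c4.png

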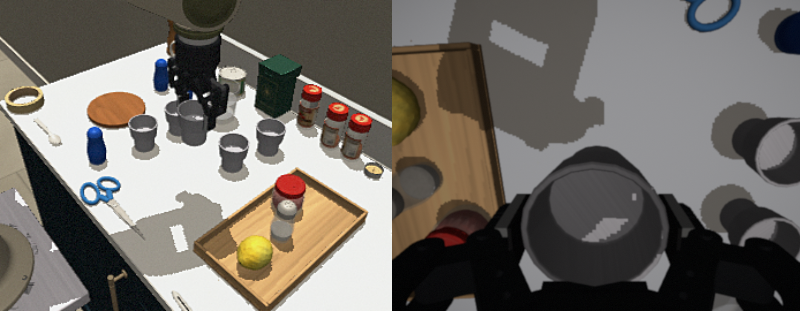

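The first pot is held upright. Carry it to the board.

Emit:
drive_tool --moves '[[[0,28,0],[0,0,0],0.5],[[3,39,0],[0,0,0],0.5],[[3,39,0],[0,0,0],0.5],[[3,39,0],[0,0,0],0.5],[[3,39,0],[0,0,0],0.5],[[3,39,0],[0,0,0],0.5],[[3,39,0],[0,0,0],0.5],[[3,39,0],[0,0,0],0.5],[[2,39,0],[0,0,0],0.5],[[0,0,0],[0,0,0],0.5]]'

```text
time: 22.7
tcp_pos: [0.4636, 0.26, 0.1742]
eef_rot: [-0.002, 1.0, 0.0, -0.001]
contact_force: [-0.6, -0.3, -1.9]
gripper_width: 0.776
gripper_force: 46.0
```

Emit:
drive_tool --moves '[[[0,0,-20],[0,0,0],0.5],[[0,0,-35],[0,0,0],0.5],[[0,0,-35],[0,0,0],0.5],[[0,0,-20],[0,0,0],0.5],[[0,0,-9],[0,0,0],0.5],[[0,0,-2],[0,0,0],0.5],[[0,0,0],[0,0,0],0.5],[[0,0,0],[0,0,0],0.5],[[0,0,0],[0,0,0],0.5],[[0,0,0],[0,0,0],0.5]]'

```text
time: 23.7
tcp_pos: [0.4646, 0.2567, 0.0549]
eef_rot: [-0.0, 1.0, 0.0, 0.001]
contact_force: [-0.3, 0.7, -2.0]
gripper_width: 0.771
gripper_force: 46.0
```

Emit:
drive_tool --moves '[[[0,0,-3],[0,0,0],0.5],[[0,0,-1],[0,0,0],0.5],[[0,0,0],[0,0,0],0.5],[[0,0,0],[0,0,0],0.9],[[0,0,0],[0,0,0],1],[[0,0,0],[0,0,0],1],[[0,0,10],[0,0,0],1],[[0,0,35],[0,0,0],1],[[0,0,40],[0,0,0],1],[[0,0,0],[0,0,0],1]]'

```text
time: 24.7
tcp_pos: [0.4666, 0.2574, 0.1408]
eef_rot: [-0.0, 1.0, 0.001, 0.005]
contact_force: [0.4, 0.2, -0.1]
gripper_width: 1.0
gripper_force: 0.0
```

Emit:
drive_tool --moves '[[[-4,-30,0],[0,0,0],1],[[-4,-35,0],[0,0,0],1],[[-5,-35,0],[0,0,0],1],[[-5,-35,0],[0,0,0],1],[[-4,-24,0],[0,0,0],1],[[0,0,0],[0,0,0],1],[[0,0,0],[0,0,0],1],[[0,0,-10],[0,0,0],1],[[0,0,0],[0,0,0],1],[[0,0,0],[0,0,0],1]]'

```text
time: 25.7
tcp_pos: [0.4421, 0.0982, 0.1248]
eef_rot: [-0.001, 1.0, 0.0, -0.001]
contact_force: [0.1, -0.4, -0.0]
gripper_width: 0.998
gripper_force: 0.0
```

```bash
python3 - <<'E'
from h import *
print(telemetry.get_obs()['tcp_pos'])
snap('wrist','w8')
P,ok,im=cloud('w8')
pots('w8',[(.443,.098),(.542,.0955)],.045)
P[~ok]=[0,0,-1];q=P[(P[...,2]>.075)&(P[...,2]<.09)&(np.hypot(P[...,0]-.463,P[...,1]-.257)<.045)];print(len(q),cv2.minEnclosingCircle(q[:,:2].astype(np.float32)))
E
```

```text
[0.44207879 0.09816701 0.12483692]
(0.443, 0.098) fit [0.4417 0.099 ] r 0.0333 mec [0.4418 0.099 ] z 0.0663
(0.542, 0.0955) fit [0.5382 0.0968] r 0.032 mec [0.5383 0.0966] z 0.066
1574 ((0.464081346988678, 0.25230860710144043), 0.03317305073142052)
```

Emit:
drive_tool --moves '[[[0,0,-20],[0,0,0],1],[[0,0,-35],[0,0,0],1],[[0,0,-22],[0,0,0],1],[[0,0,-11],[0,0,0],1],[[0,0,0],[0,0,0],1],[[0,0,0],[0,0,0],0.5],[[0,0,0],[0,0,0],0.5],[[0,0,0],[0,0,0],0.5],[[0,0,0],[0,0,0],0.5],[[0,0,0],[0,0,0],0.5]]'

```text
time: 26.75
tcp_pos: [0.4434, 0.0978, 0.039]
eef_rot: [-0.0, 1.0, 0.0, 0.002]
contact_force: [-0.6, 1.9, 7.0]
gripper_width: 0.78
gripper_force: 43.0
```

Emit:
drive_tool --moves '[[[0,0,10],[0,0,0],0.5],[[0,0,30],[0,0,0],0.5],[[0,0,40],[0,0,0],0.5],[[0,0,40],[0,0,0],0.5],[[0,0,0],[0,0,0],0.5],[[0,10,0],[0,0,0],0.5],[[0,10,0],[0,0,0],0.5],[[0,0,0],[0,0,0],0.5],[[0,0,0],[0,0,0],0.5],[[0,0,0],[0,0,0],0.5]]'

```text
time: 27.75
tcp_pos: [0.4421, 0.1176, 0.1567]
eef_rot: [-0.0, 1.0, -0.0, -0.001]
contact_force: [0.0, 1.4, -2.2]
gripper_width: 0.783
gripper_force: 45.8
```

```bash
cat >> h.py <<'E'
def ring(f,x,y,lo,hi,r=.045):
    P,ok,im=cloud(f);P[~ok]=[0,0,-1]
    q=P[(P[...,2]>lo)&(P[...,2]<hi)&(np.hypot(P[...,0]-x,P[...,1]-y)<r)]
    if len(q)<20: print('none');return
    h=cv2.convexHull(q[:,:2].astype(np.float32))[:,0].astype(float)
    A=np.c_[2*h,np.ones(len(h))];s=np.linalg.lstsq(A,(h**2).sum(1),rcond=None)[0]
    print(f,len(q),'fit',s[:2].round(4),'r',np.sqrt(s[2]+s[0]**2+s[1]**2).round(4),'mec',np.round(cv2.minEnclosingCircle(q[:,:2].astype(np.float32)),4) if 0 else cv2.minEnclosingCircle(q[:,:2].astype(np.float32)),'zmed',np.median(q[:,2]))
E
python3 - <<'E'
from h import *
print(telemetry.get_obs()['tcp_pos'])
snap('wrist','w9');snap('top','top4')
for f in ('w9','top4'): ring(f,.464,.256,.072,.092)
E
```

```text
[0.44207503 0.11756309 0.15674241]
w9 3294 fit [0.4632 0.2575] r 0.0334 mec ((0.4635620415210724, 0.25754398107528687), 0.03414764627814293) zmed 0.07957607698815038
top4 48 fit [0.4643 0.259 ] r 0.0304 mec ((0.4664909839630127, 0.27833500504493713), 0.023877853527665138) zmed 0.08058428611031387
```

Emit:
drive_tool --moves '[[[4,25,0],[0,0,0],0.5],[[5,35,0],[0,0,0],0.5],[[5,35,0],[0,0,0],0.5],[[5,30,0],[0,0,0],0.5],[[3,14,0],[0,0,0],0.5],[[0,0,0],[0,0,0],0.5],[[0,0,-15],[0,0,0],0.5],[[0,0,-12],[0,0,0],0.5],[[0,0,0],[0,0,0],0.5],[[0,0,0],[0,0,0],0.5]]'

```text
time: 28.85
tcp_pos: [0.4644, 0.256, 0.1304]
eef_rot: [0.0, 1.0, -0.0, -0.0]
contact_force: [0.3, 0.1, -2.8]
gripper_width: 0.783
gripper_force: 45.9
```

```bash
python3 - <<'E'
from h import *
print(telemetry.get_obs()['tcp_pos'])
a,_,_=snap('scene','sc5')
cv2.imwrite('pics/c5.png',cv2.resize(a[110:230,170:310],None,fx=3,fy=3)[:,:,::-1])
E
```

```text
[0.46439646 0.25596696 0.13039932]
```

View pics/c5.png

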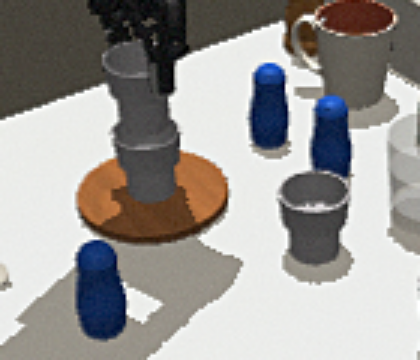

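The crop shows the held pot right above the bottom pot, aligned. I'll insert it, checking the force.

Emit:
drive_tool --moves '[[[0,0.6,-6],[0,0,0],0.5],[[0,0,-8],[0,0,0],0.5],[[0,0,-8],[0,0,0],0.5],[[0,0,-8],[0,0,0],0.5],[[0,0,-5],[0,0,0],0.5],[[0,0,-4],[0,0,0],0.5],[[0,0,0],[0,0,0],0.5],[[0,0,0],[0,0,0],0.5],[[0,0,0],[0,0,0],0.5],[[0,0,0],[0,0,0],0.5]]'

```text
time: 29.9
tcp_pos: [0.4645, 0.2572, 0.0916]
eef_rot: [-0.0, 1.0, 0.0, 0.0]
contact_force: [0.6, 0.7, -2.0]
gripper_width: 0.778
gripper_force: 45.9
```

Emit:
drive_tool --moves '[[[0,0,-3],[0,0,0],0.5],[[0,0,-1],[0,0,0],0.5],[[0,0,0],[0,0,0],0.5],[[0,0,0],[0,0,0],0.9],[[0,0,0],[0,0,0],1],[[0,0,0],[0,0,0],1],[[0,0,10],[0,0,0],1],[[0,0,35],[0,0,0],1],[[0,0,35],[0,0,0],1],[[0,0,0],[0,0,0],1]]'

```text
time: 30.9
tcp_pos: [0.4663, 0.2578, 0.1723]
eef_rot: [-0.0, 1.0, 0.001, 0.004]
contact_force: [0.3, 0.2, 0.0]
gripper_width: 0.996
gripper_force: 0.0
```

Emit:
drive_tool --moves '[[[10,-25,0],[0,0,0],1],[[16,-35,0],[0,0,0],1],[[17,-35,0],[0,0,0],1],[[17,-35,0],[0,0,0],1],[[16,-31,0],[0,0,0],1],[[0,0,0],[0,0,0],1],[[0,0,0],[0,0,0],1],[[0,0,-30],[0,0,0],1],[[0,0,-15],[0,0,0],1],[[0,0,0],[0,0,0],1]]'

```text
time: 31.9
tcp_pos: [0.5387, 0.0974, 0.1205]
eef_rot: [-0.001, 1.0, 0.0, -0.002]
contact_force: [-0.1, 1.1, 0.1]
gripper_width: 1.003
gripper_force: 0.0
```

```bash
python3 - <<'E'
from h import *
print(telemetry.get_obs()['tcp_pos'])
snap('wrist','w10');snap('top','top5')
for f in ('w10','top5'): ring(f,.541,.096,.055,.08);ring(f,.464,.256,.105,.13)
E
```

```text
[0.53866556 0.09738639 0.12048782]
w10 3673 fit [0.5405 0.0969] r 0.0333 mec ((0.5406166911125183, 0.09688489139080048), 0.033717814832925797) zmed 0.06605651967933605
none
none
top5 134 fit [0.4648 0.2571] r 0.0326 mec ((0.4646187424659729, 0.25733453035354614), 0.03342306241393089) zmed 0.11622041862670252
```

The stack's rim is at 117 mm, so the second pot is seated. Next is the third pot, at (.541,.096).

Emit:
drive_tool --moves '[[[0,0,-20],[0,0,0],1],[[0,0,-35],[0,0,0],1],[[0,0,-20],[0,0,0],1],[[0,0,-10],[0,0,0],1],[[0,0,0],[0,0,0],1],[[0,0,0],[0,0,0],0.5],[[0,0,0],[0,0,0],0.5],[[0,0,0],[0,0,0],0.5],[[0,0,0],[0,0,0],0.5],[[0,0,0],[0,0,0],0.5]]'

```text
time: 33.0
tcp_pos: [0.5415, 0.0963, 0.0394]
eef_rot: [-0.0, 1.0, -0.0, 0.002]
contact_force: [-0.7, 0.6, 6.1]
gripper_width: 0.759
gripper_force: 43.3
```

Emit:
drive_tool --moves '[[[0,0,10],[0,0,0],0.5],[[0,0,35],[0,0,0],0.5],[[0,0,40],[0,0,0],0.5],[[0,0,40],[0,0,0],0.5],[[0,0,35],[0,0,0],0.5],[[0,0,0],[0,0,0],0.5],[[0,0,0],[0,0,0],0.5],[[0,0,0],[0,0,0],0.5],[[0,0,0],[0,0,0],0.5],[[0,0,0],[0,0,0],0.5]]'

```text
time: 34.0
tcp_pos: [0.54, 0.0962, 0.1964]
eef_rot: [-0.0, 1.0, 0.0, -0.001]
contact_force: [-1.0, 0.9, -1.7]
gripper_width: 0.766
gripper_force: 45.5
```

Emit:
drive_tool --moves '[[[-10,22,0],[0,0,0],0.5],[[-17,35,0],[0,0,0],0.5],[[-17,35,0],[0,0,0],0.5],[[-17,35,0],[0,0,0],0.5],[[-16,34,0],[0,0,0],0.5],[[0,0,0],[0,0,0],0.5],[[0,0,-15],[0,0,0],0.5],[[0,0,-15],[0,0,0],0.5],[[0,0,0],[0,0,0],0.5],[[0,0,0],[0,0,0],0.5]]'

```text
time: 35.0
tcp_pos: [0.4635, 0.2569, 0.1674]
eef_rot: [0.0, 1.0, -0.0, -0.0]
contact_force: [0.2, -0.3, -1.0]
gripper_width: 0.763
gripper_force: 45.6
```

```bash
python3 - <<'E'
from h import *
print(telemetry.get_obs()['tcp_pos'])
E
```

```text
[0.46354417 0.25689242 0.16744534]
```

Emit:
drive_tool --moves '[[[0,0,-7],[0,0,0],0.5],[[0,0,-8],[0,0,0],0.5],[[0,0,-8],[0,0,0],0.5],[[0,0,-8],[0,0,0],0.5],[[0,0,-6],[0,0,0],0.5],[[0,0,-4],[0,0,0],0.5],[[0,0,0],[0,0,0],0.5],[[0,0,0],[0,0,0],0.5],[[0,0,0],[0,0,0],0.5],[[0,0,0],[0,0,0],0.5]]'

```text
time: 36.0
tcp_pos: [0.4634, 0.2572, 0.1265]
eef_rot: [-0.0, 1.0, 0.0, 0.0]
contact_force: [0.3, -0.4, -1.3]
gripper_width: 0.765
gripper_force: 45.6
```

Emit:
drive_tool --moves '[[[0,0,-2],[0,0,0],0.5],[[0,0,-1],[0,0,0],0.5],[[0,0,0],[0,0,0],0.5],[[0,0,0],[0,0,0],0.9],[[0,0,0],[0,0,0],1],[[0,0,0],[0,0,0],1],[[0,0,10],[0,0,0],1],[[0,0,35],[0,0,0],1],[[0,0,35],[0,0,0],1],[[0,0,0],[0,0,0],1]]'

```text
time: 37.0
tcp_pos: [0.4651, 0.2578, 0.2084]
eef_rot: [-0.0, 1.0, 0.001, 0.004]
contact_force: [0.1, 0.3, -0.4]
gripper_width: 1.003
gripper_force: 0.0
```

Emit:
drive_tool --moves '[[[6,-28,0],[0,0,0],1],[[10,-38,0],[0,0,0],1],[[11,-39,0],[0,0,0],1],[[11,-39,0],[0,0,0],1],[[11,-39,0],[0,0,0],1],[[11,-39,0],[0,0,0],1],[[11,-39,0],[0,0,0],1],[[11,-39,0],[0,0,0],1],[[10,-36,0],[0,0,0],1],[[0,0,0],[0,0,0],1]]'

```text
time: 38.0
tcp_pos: [0.5558, -0.0826, 0.2028]
eef_rot: [0.002, 1.0, -0.0, -0.0]
contact_force: [-0.2, 0.5, -0.8]
gripper_width: 1.0
gripper_force: 0.0
```

Emit:
drive_tool --moves '[[[0,0,-30],[0,0,0],1],[[0,0,-40],[0,0,0],1],[[0,0,-15],[0,0,0],1],[[0,0,0],[0,0,0],1],[[0,0,0],[0,0,0],1],[[0,0,0],[0,0,0],1],[[0,0,0],[0,0,0],1],[[0,0,0],[0,0,0],1],[[0,0,0],[0,0,0],1],[[0,0,0],[0,0,0],1]]'

```text
time: 39.0
tcp_pos: [0.5554, -0.0788, 0.1185]
eef_rot: [-0.0, 1.0, -0.0, 0.0]
contact_force: [-0.8, -0.5, 0.2]
gripper_width: 0.998
gripper_force: 0.0
```

```bash
python3 - <<'E'
from h import *
print(telemetry.get_obs()['tcp_pos'])
snap('wrist','w11');snap('top','top6')
ring('w11',.555,-.078,.055,.08);ring('top6',.464,.256,.14,.17)
E
```

```text
[ 0.55535098 -0.07883087  0.11846685]
w11 3752 fit [ 0.5549 -0.0778] r 0.0334 mec ((0.5550054311752319, -0.0778164342045784), 0.03380218520760536) zmed 0.06605604516307201
top6 199 fit [0.4643 0.2561] r 0.0329 mec ((0.4644862413406372, 0.2561946213245392), 0.033595647662878036) zmed 0.15250282699783785
```

Emit:
drive_tool --moves '[[[0,0,-20],[0,0,0],1],[[0,0,-35],[0,0,0],1],[[0,0,-17],[0,0,0],1],[[0,0,-10],[0,0,0],1],[[0,0,0],[0,0,0],1],[[0,0,0],[0,0,0],0.5],[[0,0,0],[0,0,0],0.5],[[0,0,0],[0,0,0],0.5],[[0,0,0],[0,0,0],0.5],[[0,0,0],[0,0,0],0.5]]'

```text
time: 40.1
tcp_pos: [0.5563, -0.0789, 0.038]
eef_rot: [-0.0, 1.0, -0.0, 0.001]
contact_force: [-0.1, 1.5, 7.0]
gripper_width: 0.78
gripper_force: 43.8
```

Emit:
drive_tool --moves '[[[0,0,10],[0,0,0],0.5],[[0,0,35],[0,0,0],0.5],[[0,0,40],[0,0,0],0.5],[[0,0,40],[0,0,0],0.5],[[0,0,40],[0,0,0],0.5],[[0,0,25],[0,0,0],0.5],[[0,0,0],[0,0,0],0.5],[[0,0,0],[0,0,0],0.5],[[0,0,0],[0,0,0],0.5],[[0,0,0],[0,0,0],0.5]]'

```text
time: 41.1
tcp_pos: [0.5548, -0.0787, 0.225]
eef_rot: [-0.0, 1.0, 0.0, -0.001]
contact_force: [0.0, 0.9, -1.9]
gripper_width: 0.782
gripper_force: 45.7
```

Emit:
drive_tool --moves '[[[-6,28,0],[0,0,0],0.5],[[-10,38,0],[0,0,0],0.5],[[-11,39,0],[0,0,0],0.5],[[-11,39,0],[0,0,0],0.5],[[-11,39,0],[0,0,0],0.5],[[-11,39,0],[0,0,0],0.5],[[-11,39,0],[0,0,0],0.5],[[-11,39,0],[0,0,0],0.5],[[-10,35,0],[0,0,0],0.5],[[0,0,0],[0,0,0],0.5]]'

```text
time: 42.1
tcp_pos: [0.4616, 0.2594, 0.2255]
eef_rot: [-0.002, 1.0, 0.0, -0.001]
contact_force: [0.3, -0.7, -1.7]
gripper_width: 0.779
gripper_force: 45.8
```

Emit:
drive_tool --moves '[[[0,0,0],[0,0,0],0.5],[[0,0,-10],[0,0,0],0.5],[[0,0,-10],[0,0,0],0.5],[[0,0,0],[0,0,0],0.5],[[0,0,0],[0,0,0],0.5],[[0,0,0],[0,0,0],0.5],[[0,0,0],[0,0,0],0.5],[[0,0,0],[0,0,0],0.5],[[0,0,0],[0,0,0],0.5],[[0,0,0],[0,0,0],0.5]]'

```text
time: 43.1
tcp_pos: [0.4633, 0.2562, 0.2064]
eef_rot: [-0.0, 1.0, 0.0, 0.0]
contact_force: [0.4, 1.6, -1.4]
gripper_width: 0.781
gripper_force: 45.9
```

Aligned within 1 mm. Insert.

Emit:
drive_tool --moves '[[[0,0,-8],[0,0,0],0.5],[[0,0,-8],[0,0,0],0.5],[[0,0,-8],[0,0,0],0.5],[[0,0,-8],[0,0,0],0.5],[[0,0,-7],[0,0,0],0.5],[[0,0,-5],[0,0,0],0.5],[[0,0,0],[0,0,0],0.5],[[0,0,0],[0,0,0],0.5],[[0,0,0],[0,0,0],0.5],[[0,0,0],[0,0,0],0.5]]'

```text
time: 44.1
tcp_pos: [0.4634, 0.2562, 0.1626]
eef_rot: [-0.0, 1.0, 0.0, 0.0]
contact_force: [0.3, -0.0, -1.5]
gripper_width: 0.779
gripper_force: 45.9
```

Emit:
drive_tool --moves '[[[0,0,-2],[0,0,0],0.5],[[0,0,-1],[0,0,0],0.5],[[0,0,0],[0,0,0],0.5],[[0,0,0],[0,0,0],0.9],[[0,0,0],[0,0,0],1],[[0,0,0],[0,0,0],1],[[0,0,10],[0,0,0],1],[[0,0,35],[0,0,0],1],[[0,0,35],[0,0,0],1],[[0,0,0],[0,0,0],1]]'

```text
time: 45.1
tcp_pos: [0.4649, 0.2567, 0.2445]
eef_rot: [-0.0, 1.0, 0.001, 0.004]
contact_force: [-0.3, 0.2, 0.8]
gripper_width: 0.994
gripper_force: 0.0
```

Emit:
drive_tool --moves '[[[12,-25,0],[0,0,0],1],[[20,-35,0],[0,0,0],1],[[20,-36,0],[0,0,0],1],[[20,-36,0],[0,0,0],1],[[20,-36,0],[0,0,0],1],[[20,-36,0],[0,0,0],1],[[20,-36,0],[0,0,0],1],[[20,-36,0],[0,0,0],1],[[20,-36,0],[0,0,0],1],[[22,-34,0],[0,0,0],1]]'

```text
time: 46.1
tcp_pos: [0.6577, -0.0915, 0.2393]
eef_rot: [0.0, 1.0, 0.0, -0.0]
contact_force: [1.0, 1.5, 0.2]
gripper_width: 1.003
gripper_force: 0.0
```

Emit:
drive_tool --moves '[[[0,0,0],[0,0,0],1],[[0,0,-30],[0,0,0],1],[[0,0,-40],[0,0,0],1],[[0,0,-40],[0,0,0],1],[[0,0,-10],[0,0,0],1],[[0,0,0],[0,0,0],1],[[0,0,0],[0,0,0],1],[[0,0,0],[0,0,0],1],[[0,0,0],[0,0,0],1],[[0,0,0],[0,0,0],1]]'

```text
time: 47.1
tcp_pos: [0.6576, -0.0899, 0.1202]
eef_rot: [-0.0, 1.0, -0.0, 0.001]
contact_force: [1.2, 0.9, 0.5]
gripper_width: 1.001
gripper_force: 0.0
```

```bash
python3 - <<'E'
from h import *
print(telemetry.get_obs()['tcp_pos'])
snap('wrist','w12');snap('top','top7')
ring('w12',.657,-.09,.055,.08);ring('top7',.464,.256,.175,.205)
E
```

```text
[ 0.65760781 -0.0899125   0.12023888]
w12 3695 fit [ 0.6571 -0.0893] r 0.0333 mec ((0.6571499705314636, -0.08916297554969788), 0.033776070922613144) zmed 0.06608299314133576
top7 200 fit [0.4635 0.2554] r 0.0328 mec ((0.46350762248039246, 0.2551997900009155), 0.03369284048676491) zmed 0.18866940211791372
```

Emit:
drive_tool --moves '[[[0,0,-20],[0,0,0],1],[[0,0,-35],[0,0,0],1],[[0,0,-18],[0,0,0],1],[[0,0,-10],[0,0,0],1],[[0,0,0],[0,0,0],1],[[0,0,0],[0,0,0],0.5],[[0,0,0],[0,0,0],0.5],[[0,0,0],[0,0,0],0.5],[[0,0,0],[0,0,0],0.5],[[0,0,0],[0,0,0],0.5]]'

```text
time: 48.2
tcp_pos: [0.6582, -0.09, 0.0382]
eef_rot: [-0.0, 1.0, -0.0, 0.002]
contact_force: [-0.4, 1.3, 5.8]
gripper_width: 0.757
gripper_force: 44.7
```

Emit:
drive_tool --moves '[[[0,0,10],[0,0,0],0.5],[[0,0,35],[0,0,0],0.5],[[0,0,40],[0,0,0],0.5],[[0,0,40],[0,0,0],0.5],[[0,0,40],[0,0,0],0.5],[[0,0,35],[0,0,0],0.5],[[0,0,25],[0,0,0],0.5],[[0,0,0],[0,0,0],0.5],[[0,0,0],[0,0,0],0.5],[[0,0,0],[0,0,0],0.5]]'

```text
time: 49.2
tcp_pos: [0.6568, -0.0897, 0.2594]
eef_rot: [-0.0, 1.0, 0.0, -0.002]
contact_force: [0.4, 0.2, -1.8]
gripper_width: 0.763
gripper_force: 45.3
```

Emit:
drive_tool --moves '[[[-12,25,0],[0,0,0],0.5],[[-20,35,0],[0,0,0],0.5],[[-20,36,0],[0,0,0],0.5],[[-20,36,0],[0,0,0],0.5],[[-20,36,0],[0,0,0],0.5],[[-20,36,0],[0,0,0],0.5],[[-20,36,0],[0,0,0],0.5],[[-20,36,0],[0,0,0],0.5],[[-20,36,0],[0,0,0],0.5],[[-22,34,0],[0,0,0],0.5]]'

```text
time: 50.2
tcp_pos: [0.4618, 0.2574, 0.26]
eef_rot: [-0.0, 1.0, -0.0, -0.001]
contact_force: [-0.3, 0.8, -1.7]
gripper_width: 0.76
gripper_force: 45.4
```

Emit:
drive_tool --moves '[[[0,0,0],[0,0,0],0.5],[[0,0,-10],[0,0,0],0.5],[[0,0,-10],[0,0,0],0.5],[[0,0,0],[0,0,0],0.5],[[0,0,0],[0,0,0],0.5],[[0,0,0],[0,0,0],0.5],[[0,0,0],[0,0,0],0.5],[[0,0,0],[0,0,0],0.5],[[0,0,0],[0,0,0],0.5],[[0,0,0],[0,0,0],0.5]]'

```text
time: 51.2
tcp_pos: [0.4633, 0.2562, 0.2414]
eef_rot: [-0.0, 1.0, 0.0, 0.0]
contact_force: [0.4, 0.5, -1.5]
gripper_width: 0.76
gripper_force: 45.5
```

Aligned the same way as before. The seat is expected at about 0.195.

Emit:
drive_tool --moves '[[[0,0,-8],[0,0,0],0.5],[[0,0,-8],[0,0,0],0.5],[[0,0,-8],[0,0,0],0.5],[[0,0,-8],[0,0,0],0.5],[[0,0,-7],[0,0,0],0.5],[[0,0,-4],[0,0,0],0.5],[[0,0,0],[0,0,0],0.5],[[0,0,0],[0,0,0],0.5],[[0,0,0],[0,0,0],0.5],[[0,0,0],[0,0,0],0.5]]'

```text
time: 52.2
tcp_pos: [0.4634, 0.2562, 0.1986]
eef_rot: [-0.0, 1.0, 0.0, 0.0]
contact_force: [0.4, -1.6, -1.6]
gripper_width: 0.759
gripper_force: 45.4
```

Emit:
drive_tool --moves '[[[0,0,-2],[0,0,0],0.5],[[0,0,-1],[0,0,0],0.5],[[0,0,0],[0,0,0],0.5],[[0,0,0],[0,0,0],0.9],[[0,0,0],[0,0,0],1],[[0,0,0],[0,0,0],1],[[0,0,10],[0,0,0],1],[[0,0,30],[0,0,0],1],[[0,0,40],[0,0,0],1],[[0,0,0],[0,0,0],1]]'

```text
time: 53.2
tcp_pos: [0.4649, 0.2567, 0.281]
eef_rot: [-0.0, 1.0, 0.001, 0.005]
contact_force: [-0.3, -0.0, -0.6]
gripper_width: 1.001
gripper_force: 0.0
```

Emit:
drive_tool --moves '[[[0,-30,0],[0,0,0],1],[[0,-35,0],[0,0,0],1],[[0,-35,0],[0,0,0],1],[[0,-35,0],[0,0,0],1],[[0,-35,0],[0,0,0],1],[[0,-30,0],[0,0,0],1],[[0,-20,0],[0,0,0],1],[[0,0,0],[0,0,0],1],[[0,0,0],[0,0,0],1],[[0,0,0],[0,0,0],1]]'

```text
time: 54.2
tcp_pos: [0.4633, 0.037, 0.2754]
eef_rot: [-0.001, 1.0, 0.0, 0.0]
contact_force: [0.4, -0.8, -0.3]
gripper_width: 1.0
gripper_force: 0.0
```

```bash
python3 - <<'E'
from h import *
a,_,_=snap('scene','sc6');b,_,_=snap('top','top8')
ring('top8',.464,.256,.21,.24)
cv2.imwrite('pics/c6.png',np.hstack([cv2.resize(a[60:340,120:460],(437,360)),cv2.resize(b[100:290,140:430],None,fx=1.2,fy=1.2)[:0] if 0 else cv2.resize(b[130:280,330:450],(288,360))])[:,:,::-1])
P,ok,im=cloud('top8');P[~ok]=[0,0,-1]
Q=P[150:265,345:415].reshape(-1,3);m=Q[:,2]>.06;q=Q[m&(Q[:,2]<.08)&(Q[:,0]>.52)]
print('jar',cv2.minEnclosingCircle(q[:,:2].astype(np.float32)))
E
```

```text
top8 241 fit [0.4639 0.2552] r 0.0328 mec ((0.4644475281238556, 0.2552412748336792), 0.03361966088414192) zmed 0.22415347689471188
jar ((0.5535693168640137, -0.23829463124275208), 0.029240772128105164)
```

View pics/c6.png

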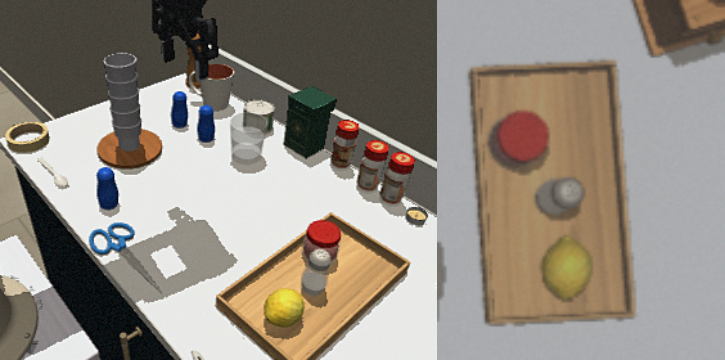

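All five pots are nested on the board with the rim at about 224 mm. The jar, shaker and lemon lie inside the tray, and the tumbler is standing where it was. Handing in.

```bash
python3 -c "
from workcell import close_job
print(close_job())"
```

```text
the job is handed in; nothing more can be done
None
```

The job is handed in: the jar went into the tray first, then the shaker and the lemon, and all five steel pots are nested upright in one stack on the round board, with the tumbler left where it stood.

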